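Set the dryer belt speed by four clicks and confirm

ROBOT

A 7-joint arm with a two-finger parallel gripper is mounted at the origin on the work surface. World frame = base frame: x ahead of the robot, y to its left, z up, the work surface at z = 0. Lengths are in m, angles in rad, forces in N, time in s.
With the tool pointing down it reaches from about 0.425 to 0.95 m from the base axis. Payload 16.7 kg.
Tool frame: the origin (TCP) lies on the mounting face of the last link; the fingertips stand 199 mm ahead of it and the grasp point (between the pads) lies 180 mm ahead of it; z points along the fingers, y is the direction in which the jaws open and shut (so a half turn about z gives the same grasp; the last joint's range is limited). The gripper opens to 94 mm and grips with 3 to 60 N. Pads are 16 mm wide; open, the fingers measure 119 mm over their backs; the gripper's body (75 mm by 177 mm) begins 78 mm behind the grasp point.
Start: joints at [-1.427, 0.426, 0.074, 1.606, -0.034, 1.111, -0.067], TCP at [0.195, 0.646, 0.405] pointing down, gripper open.
Joint ranges: [-2.85, 2.85], [-0.5, 2.14], [-1.23, 1.37], [0.21, 2.46], [-1.02, 4.16], [0.16, 2.05], [-2.73, 2.73]. Speed limits (rad/s): [1.89, 1.89, 2.39, 2.39, 3.01, 3.01, 3.01].

INTERFACE

Orientations are given as a unit quaternion [x, y, z, w].
In Python, from plant import get_state, get_image, camera_info, workorder gives the robot as it stands.
- The arm moves only by the tool step_arm, never from a script. Its argument "moves" is a list of rows, each a list of 3 entries, a list of its own where there are three numbers: the shift along the world's x, y, z in cm, then the turn, a rotation vector about the world's x, y, z in degrees, then the finger opening in cm, from 0 to 9.4. In form: [[[dx, dy, dz], [wx, wy, wz], grip], ...]. A call has 1 to 12 rows; each row is the pose to reach, as a shift and turn from the pose commanded when the call began; what a row does not reach only later rows make up. A row lasts 1/12 s, in which the tool goes at most 41.7 mm and 7.16 degrees, less where a joint would pass 70% of its speed; a pose out of reach is approached as far as the arm can. A call with a gripper value outside its range is refused whole. The fingers move at their own pace and stop on an object; "grip_force" is the grip in N (left out, the last holds). Time passes only in rows, so rows that repeat a pose let the fingers close. It gives the time, the measured TCP pose, the force and the opening at its end, in the units of the state.
- get_state(): the state, without advancing time (a new reading comes with each control period).
- get_image(name): name is "scene" or "top"; returns (picture, depth): 384x512x3 uint8, red, green, blue; 384x512 float32, m along the optical axis (not along the pixel's ray), 0 where there is no reading.
- camera_info(name): a dict with "fx", "fy", "cx", "cy" (pixels), "rvec" (rotation vector, rad) and "tvec" (3), from world to camera coordinates, as OpenCV has them. Camera axes: x right, y down, z forward; pixel columns grow to the right and rows downward; lengths in m; the calibration is good to about 2 mm. A picture is of the moment at which its call begins. camera_info takes no time and is no camera call.
- workorder.sign_off(): hands the job in, once; it reports no verdict.
The state is a dict: "t": time; "q": joint angles; "dq": joint speeds; "joint_efforts": joint torques, N m; "position": TCP position; "ee_rot": TCP orientation; "wrist_force": force on the tool from outside, world axes, zero at the start; "wrist_torque": the same for the moment, N m; "width": finger opening in m.
Only numpy, scipy, OpenCV 4.12 (cv2) and the standard library are available. Lean on these libraries where they do the work, as an engineer would, in place of code of your own. Each camera call takes 0.05 s, during which the arm holds its last target.

TASK

Speed up the dryer belt: with a fingertip, turn the blue dial clockwise by exactly four clicks, never letting it go on to a fifth, and leave it resting there; then press the green button on the same grey box fully down to confirm, and let it go. Do not press that button before the dial is set, and leave the red dial and its button, and everything else on the table, as they are: nothing is to be lifted or shoved aside.

Things in the scene. Friction and masses are not known exactly. Their poses are not given: they have to be found in the camera images.
- speed_dial_centre (a point): on the vertical axis of the blue dial (belt speed), 82 mm above the table, level with its lobe tops. Three-lobed star: hub 44 mm across, 30 mm high; lobes 120 degrees apart, 28 mm high (54 to 82 mm above the table), with round ends 22 mm wide centred 38 mm from the axis; 98 mm across overall. Between lobes it is open down to the box top (50 mm above the table). Cannot be lifted off
- speed_mark (a point): top centre of the round end of the one blue lobe with a white line, 38 mm from the dial's axis; goes round with the dial. At the start it points along the box to the green button
- speed_dial (a joint): angle of the blue dial, rad: 0 at the start, growing clockwise seen from above; turns either way with no stop nearby. It rests every 0.524 rad (30 degrees, one click), the white line at one of 12 white ticks on the box. About 4 to 5 N sideways on a lobe end takes it to the half-way crest, whence it snaps by itself to the next rest and stays there
- speed_button_top (a point): centre of the top face of the round green push button, 26 mm across, on the same grey box as the blue dial, 120 mm from the dial's axis; pressed straight down
- speed_button (a joint): how far that button is pressed, m: 0 up, 0.006 fully down (about 4 N); springs back when released
- heat_dial_centre (a point): on the vertical axis of the red dial (heater, to be left alone), 82 mm above the table, level with its lobe tops. Three-lobed star: hub 44 mm across, 30 mm high; lobes 120 degrees apart, 28 mm high (54 to 82 mm above the table), with round ends 22 mm wide centred 38 mm from the axis; 98 mm across overall. Between lobes it is open down to the box top (50 mm above the table). Cannot be lifted off
- heat_mark (a point): top centre of the round end of the one red lobe with a white line, 38 mm from the dial's axis; goes round with the dial. At the start it points along the box to the green button
- heat_dial (a joint): angle of the red dial, rad: 0 at the start, growing clockwise seen from above; turns either way with no stop nearby. It rests every 0.524 rad (30 degrees, one click), the white line at one of 12 white ticks on the box. About 4 to 5 N sideways on a lobe end takes it to the half-way crest, whence it snaps by itself to the next rest and stays there
- heat_button_top (a point): centre of the top face of the round green push button, 26 mm across, on the same grey box as the red dial, 120 mm from the dial's axis; pressed straight down
- heat_button (a joint): how far that button is pressed, m: 0 up, 0.006 fully down (about 4 N); springs back when released
- speed_box: grey control box, black top, 230 x 130 x 50 mm, fixed to the table, that carries the blue dial and a green button; origin at the centre of its underside. Its x axis runs along the box from the button (80 mm on the -x side of the origin) to the dial's axis (40 mm on the +x side)
- heat_box: the same box with the red dial and its own green button
- tape_roll: yellow tape roll lying flat, 80 mm across, 24 mm high; to be left alone
- ink_white: white ink jar with white lid, 76 mm across, 95 mm high; to be left alone
- ink_green: white ink jar with green lid, 76 mm across, 95 mm high; to be left alone
- squeegee: wooden squeegee with a black rubber blade, lying on its side, 260 mm long, 28 mm high; to be left alone
- ink_spatula: ink spatula lying on the table; to be left alone
- mix_cup: clear open mixing cup, 80 mm across, 85 mm high; to be left alone
- screwdriver: screwdriver lying on the table; to be left alone

How it is judged:
On the way, in this order (a step that is already met when the one before it is completed fails the run):
1. the blue dial rests at the fourth click clockwise (value of joint speed_dial between 1.9644 and 2.2244 rad and velocity of joint speed_dial between -0.1 and 0.1 rad/s), for 0.3 s.
2. the green button on the blue dial's box is pressed down (value of joint speed_dial between 1.9644 and 2.2244 rad and value of joint speed_button above 0.0045 m), for 0.05 s.
At the end, for the whole second after the job is handed in: The blue dial rests at its fourth click clockwise from the start (2.094 rad, within 0.13), its green button has been pressed at least 4.5 of 6 mm after that and is up again; the red dial is at its starting click (within 0.13 rad) and its button up (all of step 1 and value of joint heat_dial between -0.13 and 0.13 rad and value of joint each of speed_button, heat_button below 0.0015 m); the robot touches nothing.
It fails at once if the blue dial goes past the crest to the fifth click (value of joint speed_dial above 2.35619 rad).
It fails at once if the blue box's button is pressed while the dial is not at its fourth click (value of joint speed_button above 0.003 m and not (value of joint speed_dial between 1.9644 and 2.2244 rad)).
It fails at once if the red dial is turned towards another click (not (value of joint heat_dial between -0.26 and 0.26 rad)).
It fails at once if the red dial's button is pressed (value of joint heat_button above 0.003 m).
It fails at once if another thing on the table is lifted or shoved more than 20 mm (distance of any of tape_roll, ink_white, ink_green, squeegee, ink_spatula, mix_cup, screwdriver from where it was at the start of the episode above 0.02 m).
It also fails if it takes over 54 s, if anything falls off the work surface, if the arm or the gripper's body presses on something with over 40 N, if the wrist force passes 120 N, or if a joint passes its speed limit or range.

## Working session

There is one attempt and no reset: what is moved stays moved. The work goes in short steps, Python scripts to look and compute and a tool call to move; the robot and the scene stay as the last step left them, time stands still between calls to the robot, and variables do not carry over. Pictures are saved under pics/ and viewed, and the job is handed in when it is done.

Besides the shell and the picture viewer there is one more tool, called after "Emit:" by a JSON object that holds its "fn" and its "kwargs". step_arm: Moves the arm, as the interface text tells. Its arguments: {"type":"object","properties":{"moves":{"type":"array","items":{"type":"array"}},"grip_force":{"type":"number"}},"required":["moves"]}

```bash
ls; mkdir -p pics
python3 - <<'E'
from plant import get_state,get_image,camera_info
import cv2,numpy as np
s=get_state();print({k:np.round(v,3) for k,v in s.items()})
for n in("scene","top"):
    p,d=get_image(n);cv2.imwrite(f"pics/{n}0.png",p[:,:,::-1]);np.save(f"pics/{n}0d.npy",d);print(n,camera_info(n))
E
```

```text
pics
{'t': np.float64(0.0), 'q': array([-1.428,  0.427,  0.074,  1.607, -0.034,  1.111, -0.067]), 'dq': array([ 0.001, -0.   , -0.001,  0.001,  0.001, -0.   , -0.   ]), 'joint_efforts': array([-1.0000e-03, -9.3584e+01,  3.6660e+00, -4.5418e+01, -4.9000e-02,
        2.0000e-02,  0.0000e+00]), 'position': array([0.195, 0.646, 0.404]), 'ee_rot': array([ 0.146,  0.989, -0.001, -0.   ]), 'wrist_force': array([-0.496,  0.128, -0.487]), 'wrist_torque': array([ 0.043, -0.009,  0.013]), 'width': np.float64(0.094)}
scene {'fx': 484.63896149653357, 'fy': 484.63896149653357, 'cx': 253.23843441258595, 'cy': 186.12765778327343, 'rvec': array([ 1.40324389,  2.05144948, -0.91650722]), 'tvec': array([ 0.20263477, -0.25466431,  2.09819689])}
top {'fx': 468.7961107519082, 'fy': 468.7961107519082, 'cx': 258.6904059423795, 'cy': 192.53175801244694, 'rvec': array([ 2.09836269, -2.14284068,  0.18167068]), 'tvec': array([0.02625117, 0.54911118, 1.48357547])}
```

View pics/scene0.png

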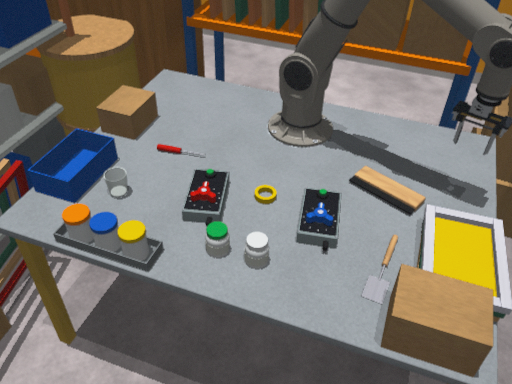

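View pics/top0.png

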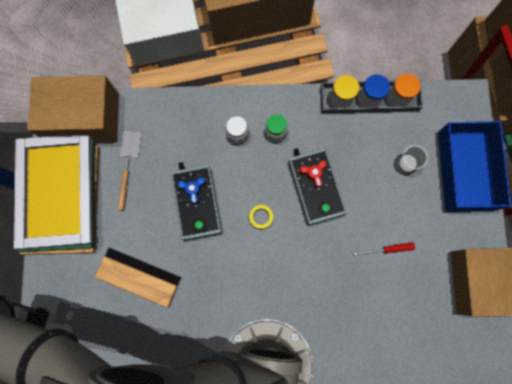

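The top picture shows the blue dial near (192,187) with its button near (199,225), and the red dial near (316,172) with its button near (326,208). The arm is clear of both boxes. Next I measure them.

```bash
cat > h.py <<'E'
import cv2,numpy as np
from plant import get_state,get_image,camera_info
from scipy.spatial.transform import Rotation as R
def ray(n,uv,z):
    c=camera_info(n);M=cv2.Rodrigues(c["rvec"])[0];t=c["tvec"]
    o=-M.T@t; d=M.T@np.array([(uv[0]-c["cx"])/c["fx"],(uv[1]-c["cy"])/c["fy"],1])
    return o+d*(z-o[2])/d[2]
def proj(n,P):
    c=camera_info(n);K=np.array([[c["fx"],0,c["cx"]],[0,c["fy"],c["cy"]],[0,0,1]])
    return cv2.projectPoints(np.atleast_2d(np.float64(P)),c["rvec"],c["tvec"],K,None)[0][:,0]
E
python3 - <<'E'
from h import *
for n,win in (("top",(170,155,225,245)),("scene",(295,180,345,250))):
    p=cv2.imread(f"pics/{n}0.png");h=cv2.cvtColor(p,cv2.COLOR_BGR2HSV)
    x0,y0,x1,y1=win
    w=np.zeros(p.shape[:2],np.uint8);w[y0:y1,x0:x1]=255
    for nm,lo,hi,z in (("blue",(100,120,80),(125,255,255),.081),("green",(45,120,60),(85,255,255),.06)):
        m=cv2.inRange(h,lo,hi)&w
        k=cv2.connectedComponentsWithStats(m)
        for i in range(1,k[0]):
            if k[2][i][4]>15: print(n,nm,k[2][i],k[3][i],ray(n,k[3][i],z))
    cv2.imwrite(f"pics/{n}0c.png",cv2.resize(p[y0:y1,x0:x1],None,fx=6,fy=6,interpolation=cv2.INTER_CUBIC))
d=np.load("pics/top0d.npy")
M=camera_info("top");
def pt(u,v):
    c=M;Rm=cv2.Rodrigues(c["rvec"])[0];Z=d[v,u];return Rm.T@(np.array([(u-c["cx"])/c["fx"]*Z,(v-c["cy"])/c["fy"]*Z,Z])-c["tvec"])
for uv in ((192,187),(199,225),(195,210),(185,210),(230,230)):print(uv,pt(*uv))
E
```

```text
top blue [177 177  28  26 286] [191.54895105 186.43706294] [0.56863284 0.2301648  0.081     ]
top green [194 220   9   9  63] [198.19047619 224.28571429] [0.44824356 0.21125819 0.06      ]
scene blue [306 202  28  23 321] [319.30218069 215.38317757] [0.58182639 0.23053122 0.081     ]
scene green [319 189   8   6  38] [322.47368421 191.52631579] [0.44022579 0.20692409 0.06      ]
(192, 187) [0.56618139 0.22825699 0.08385713]
(199, 225) [0.44403623 0.20644036 0.07583015]
(195, 210) [0.49676933 0.2236298  0.04739043]
(185, 210) [0.49690086 0.25565996 0.05125096]
(230, 230) [ 0.43405827  0.1134846  -0.00130108]
```

View pics/top0c.png

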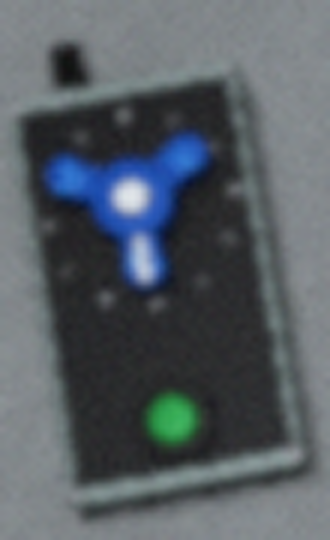

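View pics/scene0c.png

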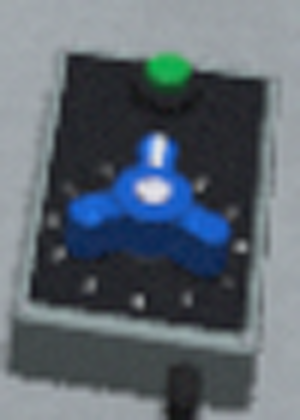

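Run:
```python
from h import *
def tri(a,b):
    P=[]
    for n in("top","scene"):
        c=camera_info(n);K=np.array([[c["fx"],0,c["cx"]],[0,c["fy"],c["cy"]],[0,0,1]])
        P.append(K@np.c_[cv2.Rodrigues(c["rvec"])[0],c["tvec"]])
    X=cv2.triangulatePoints(P[0],P[1],np.float64(a),np.float64(b))[:,0];return X[:3]/X[3]
f=lambda u,v,x0,y0:((u+.5)/6-.5+x0,(v+.5)/6-.5+y0)
T=lambda u,v:f(u,v,170,155); S=lambda u,v:f(u,v,295,180)
print("hub",tri(T(130,197),S(151,188)),ray("top",T(130,197),.084),ray("scene",S(151,188),.084))
print("btn",tri(T(172,417),S(169,70)))
for z in(.06,.066,.07,.075):print(ray("top",T(172,417),z),ray("scene",S(169,70),z))
print("mark end",ray("top",T(145,278),.082))
for n,u,v in (("la",68,177),("lb",188,154),("lm",142,262)):
    print(n,ray("top",T(u,v),.082))
print("ticks",[ray("top",T(u,v),.05).round(4) for u,v in((124,116),(156,304),(107,298),(234,188),(48,226))])
print("corners",[ray("top",T(*c),.05).round(4) for c in((24,118),(238,72),(298,452),(78,495))])
```

```text
hub [0.56496875 0.22875067 0.08536998] [0.56484259 0.23063969 0.084     ] [0.56410617 0.22701342 0.084     ]
btn [0.44799557 0.20939183 0.06850772]
[0.44889349 0.21106881 0.06      ] [0.43844154 0.20745625 0.06      ]
[0.44818236 0.21022442 0.066     ] [0.4452978  0.20851639 0.066     ]
[0.44770827 0.2096615  0.07      ] [0.44986864 0.20922315 0.07      ]
[0.44711565 0.20895785 0.075     ] [0.45558218 0.21010659 0.075     ]
mark end [0.52104542 0.22266123 0.082     ]
la [0.57693102 0.26436804 0.082     ]
lb [0.58809523 0.1998779  0.082     ]
lm [0.52973814 0.2243117  0.082     ]
ticks [array([0.6171, 0.2396, 0.05  ]), array([0.512 , 0.2214, 0.05  ]), array([0.5159, 0.2481, 0.05  ]), array([0.5754, 0.1789, 0.05  ]), array([0.5565, 0.2808, 0.05  ])]
corners [array([0.6173, 0.2947, 0.05  ]), array([0.6406, 0.1767, 0.05  ]), array([0.4297, 0.1445, 0.05  ]), array([0.4091, 0.2629, 0.05  ])]
```

The two views agree on the dial axis at about (0.565, 0.2295) and the button at about (0.447, 0.210), z about 0.068. Their separation of 118.5 mm fits the given 120 mm, and the box yaw is about 9.5°. I'll push the lobe at 69.5° from behind with closed fingers, turning the tool along with it.

```bash
cat >> h.py <<'E'
C=np.array([.565,.2295]); YAW=9.5
def pose(th,g,tipz,rr=.040):
    """finger behind the 69.5deg lobe, dial angle th (deg cw), gap g (m): TCP xyz and tool-x heading (deg)"""
    phi=np.radians(YAW+60-th); er=np.array([np.cos(phi),np.sin(phi)]); et=np.array([er[1],-er[0]])
    p=C+rr*er-(.019+g)*et
    return np.r_[p,tipz+.199],np.degrees(phi)-90
def head(q):
    x=R.from_quat(q).as_matrix()[:,0]; a=np.degrees(np.arctan2(x[1],x[0])); return (a+180+90)%180-90
def delta(P,hd,s=None):
    s=s or get_state(); dh=(hd-head(s["ee_rot"])+90)%180-90
    return np.round((P-s["position"])*100,2),round(dh,2)
E
python3 - <<'E'
from h import *
s=get_state();print(head(s["ee_rot"]),R.from_quat(s["ee_rot"]).as_matrix()[:,2])
for z in(.17,.062):
  P,h=pose(0,.012,z);print(P,h,delta(P,h))
E
```

```text
-16.77612158327321 [-2.31461057e-04 -1.09014556e-03 -9.99999379e-01]
[0.54997146 0.27782332 0.369     ] -20.5 (array([ 35.52, -36.83,  -3.51]), np.float64(-3.72))
[0.54997146 0.27782332 0.261     ] -20.5 (array([ 35.52, -36.83, -14.31]), np.float64(-3.72))
```

Emit:
{"fn": "step_arm", "kwargs": {"moves": [[[3,-3.1,0],[0,0,-0.5],0],[[6,-6.2,0],[0,0,-1],0],[[9,-9.3,0],[0,0,-1.5],0],[[12,-12.4,-0.5],[0,0,-2],0],[[15,-15.5,-1],[0,0,-2.5],0],[[18,-18.6,-1.5],[0,0,-3],0],[[21,-21.8,-2],[0,0,-3.5],0],[[24,-24.9,-2.5],[0,0,-3.7],0],[[27,-28,-3],[0,0,-3.7],0],[[30,-31.1,-3.5],[0,0,-3.7],0],[[33,-34.2,-3.5],[0,0,-3.7],0],[[35.5,-36.8,-3.5],[0,0,-3.7],0]], "grip_force": 30}}

```text
t: 1.1
position: [0.5416, 0.286, 0.3693]
ee_rot: [0.178, 0.984, -0.0, -0.0]
wrist_force: [0.1, 0.5, 0.3]
width: 0.0172
```

Emit:
{"fn": "step_arm", "kwargs": {"moves": [[[0,0,0],[0,0,0],0],[[0,0,0],[0,0,0],0],[[0,0,0],[0,0,0],0],[[0,0,0],[0,0,0],0]]}}

```text
t: 1.43
position: [0.5399, 0.2888, 0.3696]
ee_rot: [0.177, 0.984, -0.0, -0.0]
wrist_force: [-1.0, 0.3, 0.4]
width: 0.0004
```

Run:
```python
from h import *
s=get_state();print(s["t"],s["position"],s["wrist_force"],s["width"],s["q"].round(2))
for z in(.17,.062):
  P,h=pose(0,.012,z);print(delta(P,h))
for n in("scene","top"):
    p,d=get_image(n);cv2.imwrite(f"pics/{n}1.png",cv2.resize(p[120:260,140:360] if n=="top" else p[120:280,230:430],None,fx=3,fy=3)[:,:,::-1])
```

```text
1.4333 [0.53991617 0.2887892  0.36958293] [-0.96745393  0.30958298  0.36327134] 0.00041503534539459705 [-0.8   0.36  0.25  1.8  -0.11  0.99  0.72]
(array([ 1.01, -1.1 , -0.06]), np.float64(-0.11))
(array([  1.01,  -1.1 , -10.86]), np.float64(-0.11))
```

View images.

View pics/scene1.png

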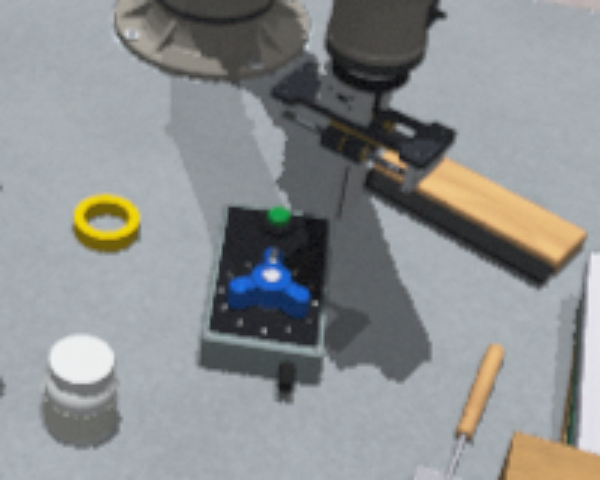

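View pics/top1.png

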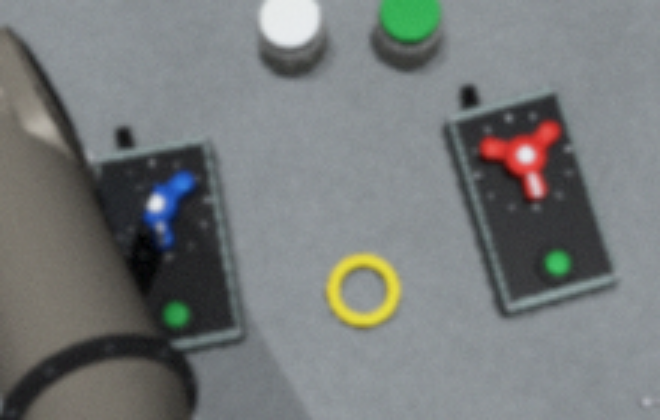

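Emit:
{"fn": "step_arm", "kwargs": {"moves": [[[0.5,-0.5,-2],[0,0,0],0],[[1,-1.1,-4],[0,0,0],0],[[1,-1.1,-6],[0,0,0],0],[[1,-1.1,-6],[0,0,0],0],[[1,-1.1,-6],[0,0,0],0]]}}

```text
t: 1.95
position: [0.55, 0.2774, 0.3094]
ee_rot: [0.177, 0.984, -0.001, -0.001]
wrist_force: [1.3, 0.1, 0.7]
width: 0.0003
```

Run:
```python
from h import *
s=get_state();print(s["t"],s["position"],s["wrist_force"],s["width"],s["q"].round(2))
P,h=pose(0,.012,.062);print(delta(P,h))
for n in("scene","top"):
    p,d=get_image(n);cv2.imwrite(f"pics/{n}2.png",cv2.resize(p[120:260,140:360] if n=="top" else p[140:260,260:400],None,fx=3 if n=="top" else 5,fy=3 if n=="top" else 5)[:,:,::-1])
```

```text
1.95 [0.55003468 0.27744588 0.30942716] [1.32720628 0.10945396 0.69875757] 0.00030941099839983024 [-0.76  0.44  0.24  1.84 -0.13  0.88  0.76]
(array([-0.01,  0.04, -4.84]), np.float64(-0.09))
```

The pictures show the dial unmoved. The gripper is above and to the left of the box, and the elbow hides part of the top view.

View pics/scene2.png

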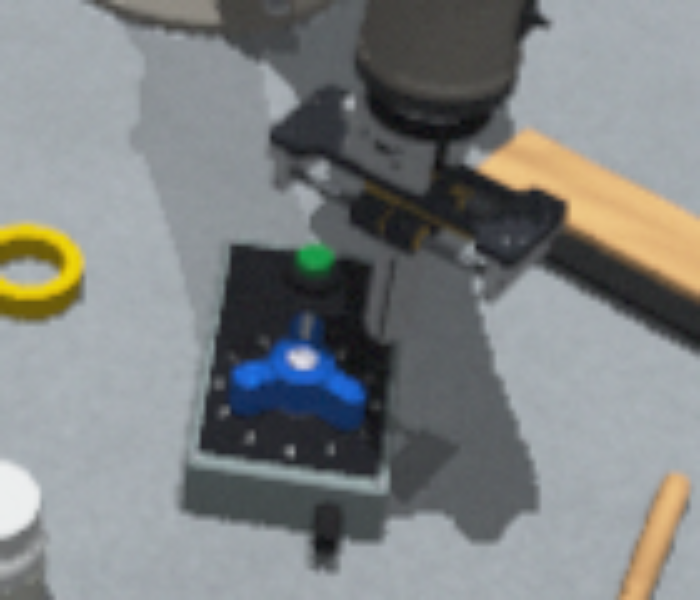

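View pics/top2.png

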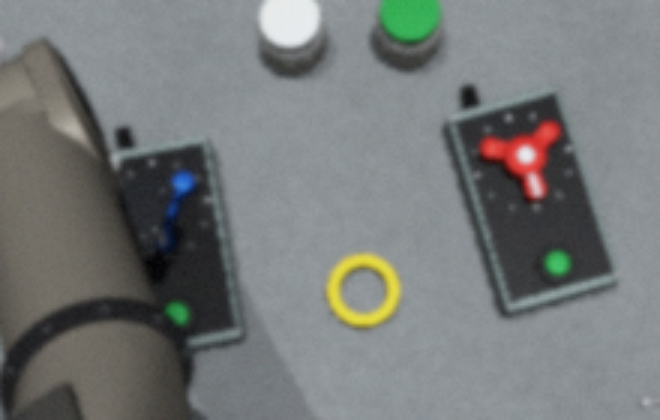

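The scene picture shows the closed fingers at crop (385,320), behind and left of the left lobe and clear of it. I go down into the gap.

Emit:
{"fn": "step_arm", "kwargs": {"moves": [[[0,0,-1.6],[0,0,0],0],[[0,0,-3.2],[0,0,0],0],[[0,0,-4.8],[0,0,0],0],[[0,0,-4.8],[0,0,0],0],[[0,0,-4.8],[0,0,0],0]]}}

```text
t: 2.47
position: [0.5507, 0.2771, 0.2626]
ee_rot: [0.178, 0.984, 0.0, 0.0]
wrist_force: [-0.3, 1.0, 0.2]
width: 0.0005
```

```bash
cat >> h.py <<'E'
def seq(ths,gs,tipz=.062):
    s=get_state();print(round(s["t"],2),s["position"].round(4),"F",s["wrist_force"].round(1),"q7",s["q"][6].round(2))
    for t,g in zip(ths,gs):
        P,h=pose(t,g,tipz);d,w=delta(P,h,s);print([[float(x) for x in d],w],"th",t,"g",g)
def look(k):
    p,d=get_image("scene");p=cv2.cvtColor(p,cv2.COLOR_RGB2BGR);cv2.imwrite(f"pics/s{k}.png",cv2.resize(p[170:255,280:370],None,fx=6,fy=6,interpolation=cv2.INTER_CUBIC))
E
python3 - <<'E'
from h import *
seq([0]*3+[2,4,6,8,10,12,14,16,18],[.008,.004,0]+[0]*9);look(3)
print(proj("scene",[.55,.2774,.062]))
E
```

```text
2.47 [0.5507 0.2771 0.2626] F [-0.3  1.   0.2] q7 0.78
[[0.3, -0.07, -0.16], np.float64(-0.04)] th 0 g 0.008
[[0.68, -0.21, -0.16], np.float64(-0.04)] th 0 g 0.004
[[1.05, -0.35, -0.16], np.float64(-0.04)] th 0 g 0
[[1.2, -0.34, -0.16], np.float64(-2.04)] th 2 g 0
[[1.36, -0.33, -0.16], np.float64(-4.04)] th 4 g 0
[[1.51, -0.33, -0.16], np.float64(-6.04)] th 6 g 0
[[1.67, -0.34, -0.16], np.float64(-8.04)] th 8 g 0
[[1.82, -0.35, -0.16], np.float64(-10.04)] th 10 g 0
[[1.98, -0.37, -0.16], np.float64(-12.04)] th 12 g 0
[[2.13, -0.39, -0.16], np.float64(-14.04)] th 14 g 0
[[2.28, -0.42, -0.16], np.float64(-16.04)] th 16 g 0
[[2.43, -0.45, -0.16], np.float64(-18.04)] th 18 g 0
[[334.94126155 216.94915238]]
```

View pics/s3.png

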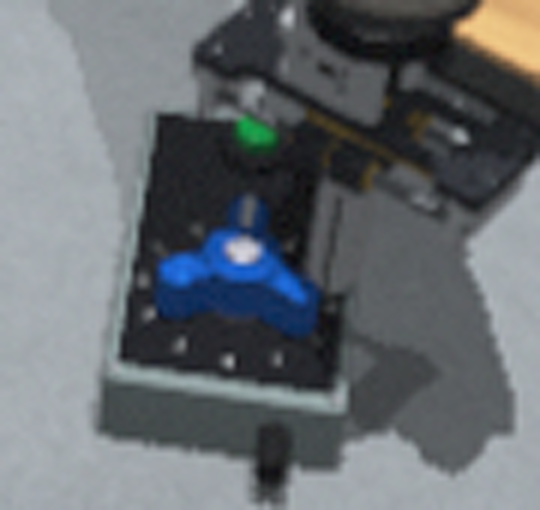

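The closed fingers stand at crop (325,270), behind the left lobe at (295,300), and the dial has not moved. Now I push the first click slowly.

Emit:
{"fn": "step_arm", "kwargs": {"moves": [[[0.3,-0.1,-0.2],[0,0,0],0],[[0.7,-0.2,-0.2],[0,0,0],0],[[1.05,-0.35,-0.2],[0,0,0],0],[[1.2,-0.35,-0.2],[0,0,-2],0],[[1.35,-0.35,-0.2],[0,0,-4],0],[[1.5,-0.35,-0.2],[0,0,-6],0],[[1.65,-0.35,-0.2],[0,0,-8],0],[[1.8,-0.35,-0.2],[0,0,-10],0]]}}

```text
t: 3.18
position: [0.5687, 0.2736, 0.2603]
ee_rot: [0.264, 0.965, 0.0, -0.0]
wrist_force: [-4.1, 1.3, 3.1]
width: 0.0002
```

Run:
```python
from h import *
seq([10,12,14,16,18,20],[0]*6);look(4)
```

```text
3.18 [0.5687 0.2736 0.2603] F [-4.1  1.3  3.1] q7 0.65
[[0.02, 0.0, 0.07], np.float64(0.06)] th 10 g 0
[[0.17, -0.01, 0.07], np.float64(-1.94)] th 12 g 0
[[0.33, -0.03, 0.07], np.float64(-3.94)] th 14 g 0
[[0.48, -0.06, 0.07], np.float64(-5.94)] th 16 g 0
[[0.63, -0.09, 0.07], np.float64(-7.94)] th 18 g 0
[[0.78, -0.13, 0.07], np.float64(-9.94)] th 20 g 0
```

View pics/s4.png

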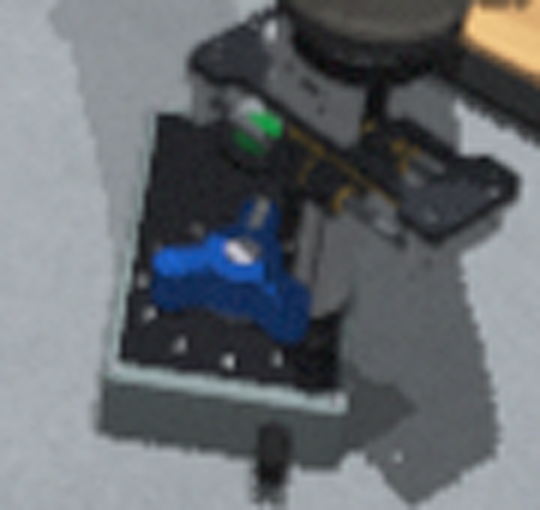

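The lobe has followed the finger by about 10° (lobe end now at crop (287,315)) with about 4 N on the wrist. I go on past the first crest.

Emit:
{"fn": "step_arm", "kwargs": {"moves": [[[0.15,0,0],[0,0,-2],0],[[0.35,0,0],[0,0,-4],0],[[0.5,-0.05,0],[0,0,-6],0],[[0.65,-0.1,0],[0,0,-8],0],[[0.65,-0.1,0],[0,0,-8],0],[[0.65,-0.1,0],[0,0,-8],0]]}}

```text
t: 3.73
position: [0.5755, 0.2721, 0.26]
ee_rot: [0.329, 0.944, 0.0, 0.0]
wrist_force: [-0.0, -0.0, 0.6]
width: 0.0003
```

Run:
```python
from h import *
seq([18,20,23,26,29,32,34,36,38,40,42,44,46,48],[0]*14);look(5)
```

```text
3.73 [0.5755 0.2721 0.26  ] F [-0.  -0.   0.6] q7 0.54
[[-0.04, 0.05, 0.1], np.float64(-0.1)] th 18 g 0
[[0.11, 0.02, 0.1], np.float64(-2.1)] th 20 g 0
[[0.33, -0.05, 0.1], np.float64(-5.1)] th 23 g 0
[[0.55, -0.13, 0.1], np.float64(-8.1)] th 26 g 0
[[0.76, -0.22, 0.1], np.float64(-11.1)] th 29 g 0
[[0.97, -0.32, 0.1], np.float64(-14.1)] th 32 g 0
[[1.11, -0.39, 0.1], np.float64(-16.1)] th 34 g 0
[[1.24, -0.47, 0.1], np.float64(-18.1)] th 36 g 0
[[1.37, -0.55, 0.1], np.float64(-20.1)] th 38 g 0
[[1.5, -0.64, 0.1], np.float64(-22.1)] th 40 g 0
[[1.63, -0.73, 0.1], np.float64(-24.1)] th 42 g 0
[[1.75, -0.82, 0.1], np.float64(-26.1)] th 44 g 0
[[1.87, -0.92, 0.1], np.float64(-28.1)] th 46 g 0
[[1.98, -1.03, 0.1], np.float64(-30.1)] th 48 g 0
```

View pics/s5.png

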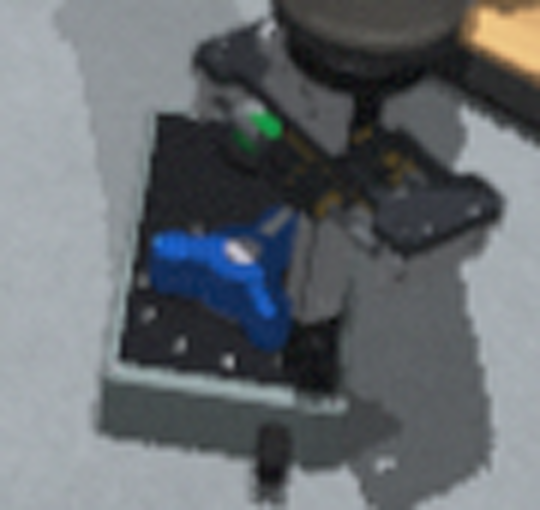

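```bash
cat >> h.py <<'E'
def lobes(th):
    for a,k in((189.5,"mark"),(69.5,"L"),(309.5,"R")):
        f=np.radians(a-th);P=np.r_[C+.038*np.array([np.cos(f),np.sin(f)]),.082]
        q=proj("scene",P)[0];print(th,k,((q-[280,170]+.5)*6-.5).round())
E
python3 - <<'E'
from h import *
lobes(0);lobes(18);lobes(30)
E
```

```text
0 mark [251. 206.]
0 L [302. 286.]
0 R [181. 268.]
18 mark [272. 212.]
18 L [287. 296.]
18 R [175. 252.]
30 mark [284. 218.]
30 L [274. 300.]
30 R [175. 242.]
```

The lobe ends at crop (172,243) and (278,220) match a dial at 30°, so the first click is done and the finger is free. Now the second click.

Emit:
{"fn": "step_arm", "kwargs": {"moves": [[[0.3,-0.05,0],[0,0,-5],0],[[0.65,-0.2,0],[0,0,-10],0],[[0.95,-0.3,0],[0,0,-14],0],[[1.1,-0.4,0],[0,0,-16],0],[[1.25,-0.45,0],[0,0,-18],0],[[1.35,-0.55,0],[0,0,-20],0],[[1.5,-0.65,0],[0,0,-22],0],[[1.65,-0.75,0],[0,0,-24],0],[[1.75,-0.8,0],[0,0,-26],0],[[1.85,-0.9,0],[0,0,-28],0],[[2.0,-1.05,0],[0,0,-30],0],[[2.0,-1.05,0],[0,0,-30],0]]}}

```text
t: 4.78
position: [0.5954, 0.2616, 0.2599]
ee_rot: [0.563, 0.827, 0.0, 0.0]
wrist_force: [0.1, 0.2, 0.7]
width: 0.0004
```

Run:
```python
from h import *
seq([48,53,58,62,64,66,68,70,72,74,76,78],[0]*12);look(6);lobes(48);lobes(60)
```

```text
4.78 [0.5954 0.2616 0.2599] F [0.1 0.2 0.7] q7 0.13
[[-0.01, 0.02, 0.11], np.float64(0.01)] th 48 g 0
[[0.26, -0.25, 0.11], np.float64(-4.99)] th 53 g 0
[[0.51, -0.55, 0.11], np.float64(-9.99)] th 58 g 0
[[0.68, -0.8, 0.11], np.float64(-13.99)] th 62 g 0
[[0.76, -0.94, 0.11], np.float64(-15.99)] th 64 g 0
[[0.84, -1.07, 0.11], np.float64(-17.99)] th 66 g 0
[[0.91, -1.21, 0.11], np.float64(-19.99)] th 68 g 0
[[0.98, -1.35, 0.11], np.float64(-21.99)] th 70 g 0
[[1.04, -1.49, 0.11], np.float64(-23.99)] th 72 g 0
[[1.1, -1.63, 0.11], np.float64(-25.99)] th 74 g 0
[[1.15, -1.78, 0.11], np.float64(-27.99)] th 76 g 0
[[1.2, -1.92, 0.11], np.float64(-29.99)] th 78 g 0
48 mark [300. 229.]
48 L [253. 302.]
48 R [181. 228.]
60 mark [308. 238.]
60 L [238. 301.]
60 R [188. 220.]
```

View pics/s6.png

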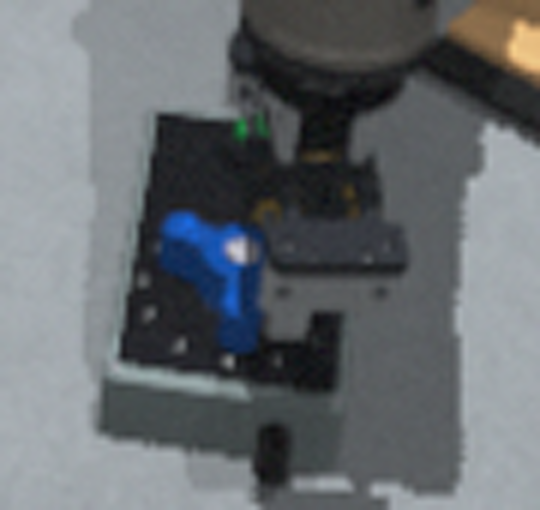

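The lobe ends at crop (183,220) and (237,302) match 60°, so the second click is done with no contact force left. Now the third.

Emit:
{"fn": "step_arm", "kwargs": {"moves": [[[0.25,-0.25,0.05],[0,0,-5],0],[[0.5,-0.55,0.1],[0,0,-10],0],[[0.7,-0.8,0.1],[0,0,-14],0],[[0.75,-0.95,0.1],[0,0,-16],0],[[0.85,-1.05,0.1],[0,0,-18],0],[[0.9,-1.2,0.1],[0,0,-20],0],[[1.0,-1.35,0.1],[0,0,-22],0],[[1.05,-1.5,0.1],[0,0,-24],0],[[1.1,-1.65,0.1],[0,0,-26],0],[[1.15,-1.8,0.1],[0,0,-28],0],[[1.2,-1.9,0.1],[0,0,-30],0],[[1.2,-1.9,0.1],[0,0,-30],0]]}}

```text
t: 5.83
position: [0.6072, 0.2426, 0.2608]
ee_rot: [0.757, 0.653, -0.0, 0.0]
wrist_force: [-0.4, -0.2, -0.1]
width: 0.0004
```

Run:
```python
from h import *
seq([78,83,88,92,94,96,98,100,102,104,106,108],[0]*12);look(7);lobes(78);lobes(90)
```

```text
5.83 [0.6072 0.2426 0.2608] F [-0.4 -0.2 -0.1] q7 -0.26
[[0.02, -0.03, 0.02], np.float64(-0.02)] th 78 g 0
[[0.12, -0.4, 0.02], np.float64(-5.02)] th 83 g 0
[[0.18, -0.78, 0.02], np.float64(-10.02)] th 88 g 0
[[0.21, -1.09, 0.02], np.float64(-14.02)] th 92 g 0
[[0.21, -1.24, 0.02], np.float64(-16.02)] th 94 g 0
[[0.21, -1.4, 0.02], np.float64(-18.02)] th 96 g 0
[[0.21, -1.55, 0.02], np.float64(-20.02)] th 98 g 0
[[0.19, -1.71, 0.02], np.float64(-22.02)] th 100 g 0
[[0.18, -1.86, 0.02], np.float64(-24.02)] th 102 g 0
[[0.16, -2.01, 0.02], np.float64(-26.02)] th 104 g 0
[[0.13, -2.17, 0.02], np.float64(-28.02)] th 106 g 0
[[0.1, -2.32, 0.02], np.float64(-30.02)] th 108 g 0
78 mark [314. 253.]
78 L [217. 295.]
78 R [203. 211.]
90 mark [314. 263.]
90 L [204. 289.]
90 R [216. 207.]
```

View pics/s7.png

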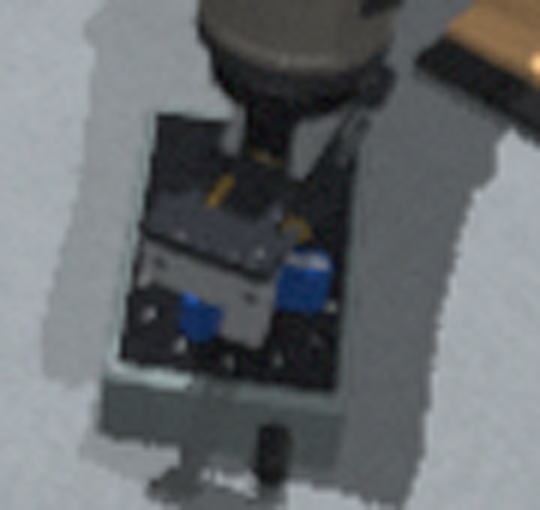

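The white-lined lobe at crop (310,262) matches 90°, so the third click is done. I push the fourth just past its crest, more slowly near the end.

Emit:
{"fn": "step_arm", "kwargs": {"moves": [[[0.1,-0.4,0],[0,0,-5],0],[[0.2,-0.8,0],[0,0,-10],0],[[0.2,-1.1,0],[0,0,-14],0],[[0.2,-1.25,0],[0,0,-16],0],[[0.2,-1.4,0],[0,0,-18],0],[[0.2,-1.55,0],[0,0,-20],0],[[0.2,-1.7,0],[0,0,-22],0],[[0.2,-1.85,0],[0,0,-24],0],[[0.15,-2.0,0],[0,0,-26],0],[[0.15,-2.1,0],[0,0,-27],0],[[0.15,-2.15,0],[0,0,-28],0],[[0.15,-2.15,0],[0,0,-28],0]]}}

```text
t: 6.88
position: [0.6086, 0.2211, 0.2607]
ee_rot: [0.893, 0.45, -0.0, -0.0]
wrist_force: [-0.4, 0.1, 0.4]
width: 0.0004
```

Run:
```python
from h import *
seq([106,108,110],[0]*3);look(8);lobes(106);lobes(120);lobes(135)
```

```text
6.88 [0.6086 0.2211 0.2607] F [-0.4  0.1  0.4] q7 -0.63
[[-0.01, -0.01, 0.03], np.float64(-0.03)] th 106 g 0
[[-0.04, -0.16, 0.03], np.float64(-2.03)] th 108 g 0
[[-0.08, -0.31, 0.03], np.float64(-4.03)] th 110 g 0
106 mark [310. 276.]
106 L [190. 279.]
106 R [234. 205.]
120 mark [302. 286.]
120 L [181. 268.]
120 R [251. 206.]
135 mark [290. 294.]
135 L [176. 255.]
135 R [268. 211.]
```

View pics/s8.png

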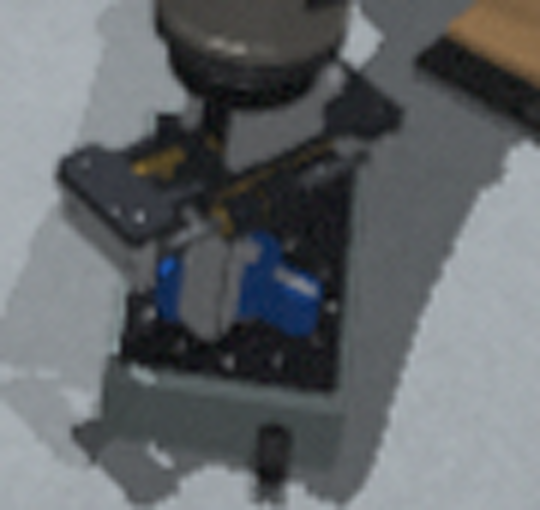

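The white-lined lobe end at crop (301,284) matches 120°, with zero contact force. I back the finger off, lift it, and look again.

Emit:
{"fn": "step_arm", "kwargs": {"moves": [[[0.2,0.25,0],[0,0,0],0],[[0.35,0.5,0],[0,0,0],0],[[0.35,0.5,2],[0,0,0],0],[[0.35,0.5,4.5],[0,0,0],0],[[0.35,0.5,7],[0,0,0],0],[[0.35,0.5,9],[0,0,0],0],[[0.35,0.5,9],[0,0,0],0]]}}

```text
t: 7.52
position: [0.6133, 0.2264, 0.3548]
ee_rot: [0.893, 0.45, 0.002, -0.0]
wrist_force: [0.7, 0.3, 0.3]
width: 0.0005
```

Emit:
{"fn": "step_arm", "kwargs": {"moves": [[[-2,3,0],[0,0,5],0],[[-5,6,0],[0,0,10],0],[[-8,9,0],[0,0,15],0],[[-11,11,0],[0,0,20],0],[[-13,12,0],[0,0,25],0],[[-13,12,0],[0,0,30],0],[[-13,12,0],[0,0,35],0]]}}

```text
t: 8.1
position: [0.4805, 0.348, 0.3506]
ee_rot: [0.713, 0.701, -0.0, -0.0]
wrist_force: [0.1, -0.4, 0.5]
width: 0.0004
```

Run:
```python
from h import *
s=get_state();print(s["t"],s["position"],s["wrist_force"],head(s["ee_rot"]))
look(9);lobes(120)
p,d=get_image("top");cv2.imwrite("pics/t9.png",cv2.resize(p[140:260,150:350],None,fx=4,fy=4)[:,:,::-1])
B=np.r_[C-.12*np.array([np.cos(np.radians(YAW)),np.sin(np.radians(YAW))]),.068];print(B,proj("top",B),proj("scene",B))
for z in (.1,.065):
    print(delta(np.r_[B[:2],z+.199],-80.5),delta(np.r_[B[:2],z+.199],-80.5-90))
```

```text
8.1 [0.48052825 0.34800895 0.35055926] [ 0.05248974 -0.36736319  0.53401452] 89.00336082676694
120 mark [302. 286.]
120 L [181. 268.]
120 R [251. 206.]
[0.44664573 0.20969429 0.068     ] [[198.32613878 224.48605702]] [[323.04856179 191.14308824]]
(array([ -3.52, -13.7 ,  -5.17]), np.float64(10.79)) (array([ -3.52, -13.7 ,  -5.17]), np.float64(-79.21))
(array([ -3.52, -13.7 ,  -8.67]), np.float64(10.79)) (array([ -3.52, -13.7 ,  -8.67]), np.float64(-79.21))
```

View pics/s9.png

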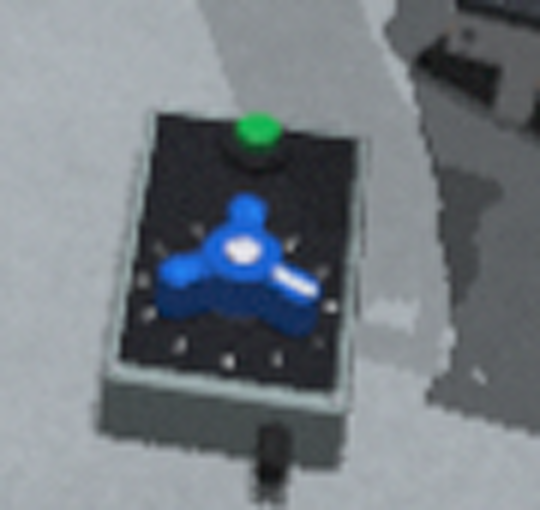

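View pics/t9.png

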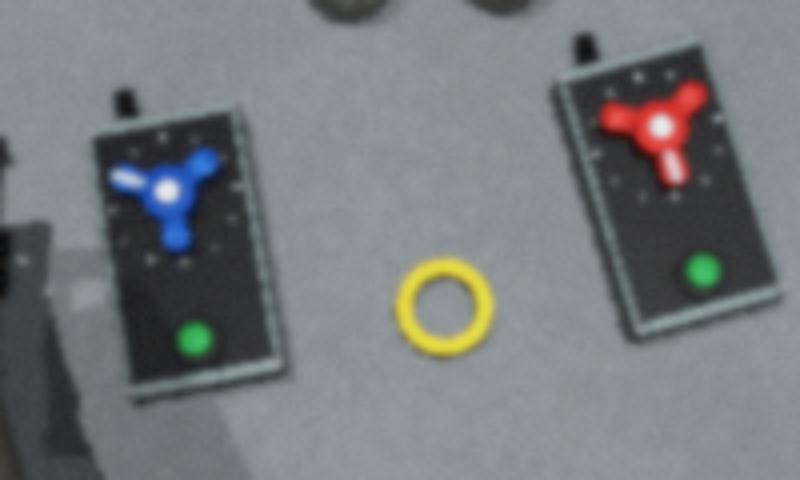

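The views show the white-lined lobe at the fourth click: scene crop (302,285), predicted (302,286). The red dial and everything else are unmoved. The button's predicted pixel also matches its measured one, so I move above it.

Emit:
{"fn": "step_arm", "kwargs": {"moves": [[[-1,-3.5,0],[0,0,3],0],[[-2,-7,0],[0,0,6],0],[[-3,-10.5,-1],[0,0,9],0],[[-3.5,-13.7,-2],[0,0,11],0],[[-3.5,-13.7,-3.5],[0,0,11],0],[[-3.5,-13.7,-5.2],[0,0,11],0],[[-3.5,-13.7,-5.2],[0,0,11],0],[[-3.5,-13.7,-5.2],[0,0,11],0]]}}

```text
t: 8.87
position: [0.4473, 0.209, 0.2985]
ee_rot: [0.647, 0.762, -0.001, 0.0]
wrist_force: [0.3, 0.2, 0.1]
width: 0.0003
```

Run:
```python
from h import *
s=get_state();print(s["t"],s["position"],s["wrist_force"],head(s["ee_rot"]))
B=np.array([.4468,.2097]);print(delta(np.r_[B,.068+.199],-80.5));look(10)
```

```text
8.8667 [0.44731919 0.20898478 0.29852253] [0.34665734 0.18326759 0.0574231 ] -80.64936152935871
(array([-0.05,  0.07, -3.15]), np.float64(0.15))
```

View pics/s10.png

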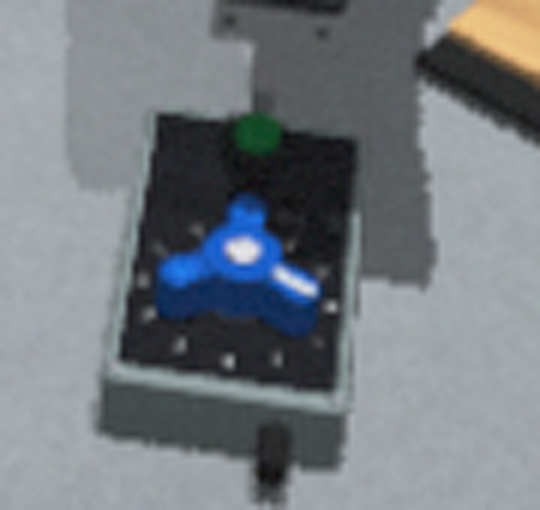

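The finger is at crop (262,98), above the green button at (258,132), and the dial still sits at the fourth click. I descend in small steps.

Emit:
{"fn": "step_arm", "kwargs": {"moves": [[[0,0,-1],[0,0,0],0],[[0,0,-2],[0,0,0],0],[[0,0,-2.8],[0,0,0],0],[[0,0,-3.1],[0,0,0],0],[[0,0,-3.3],[0,0,0],0],[[0,0,-3.3],[0,0,0],0]]}}

```text
t: 9.42
position: [0.4471, 0.2094, 0.2656]
ee_rot: [0.646, 0.763, -0.0, -0.0]
wrist_force: [-1.7, 1.7, 3.4]
width: 0.0005
```

Emit:
{"fn": "step_arm", "kwargs": {"moves": [[[0,0,-0.1],[0,0,0],0],[[0,0,-0.2],[0,0,0],0],[[0,0,-0.2],[0,0,0],0]]}}

```text
t: 9.67
position: [0.4473, 0.2093, 0.2648]
ee_rot: [0.646, 0.763, 0.0, -0.001]
wrist_force: [-11.1, -2.7, 35.1]
width: 0.0005
```

Emit:
{"fn": "step_arm", "kwargs": {"moves": [[[0,0,-0.1],[0,0,0],0],[[0,0,-0.2],[0,0,0],0],[[0,0,-0.2],[0,0,0],0]]}}

```text
t: 9.92
position: [0.4475, 0.2091, 0.2639]
ee_rot: [0.646, 0.763, 0.0, -0.001]
wrist_force: [-19.9, -7.0, 70.9]
width: 0.0003
```

The force rose to 3.4 N through the button's travel and then steeply, so it has bottomed. I release now, then lift clear and check.

Emit:
{"fn": "step_arm", "kwargs": {"moves": [[[0,0,0.5],[0,0,0],0],[[0,0,1.5],[0,0,0],0],[[0,0,4],[0,0,0],0],[[0,0,7],[0,0,0],0],[[0,0,9],[0,0,0],0],[[0,2,9],[0,0,0],0],[[1,5,9],[0,0,0],0],[[2,8,9],[0,0,0],0],[[3,11,9],[0,0,0],0],[[3,14,9],[0,0,0],0],[[3,14,9],[0,0,0],0],[[3,14,9],[0,0,0],0]]}}

```text
t: 10.92
position: [0.4768, 0.3506, 0.3514]
ee_rot: [0.645, 0.764, -0.0, 0.0]
wrist_force: [1.1, -1.3, 0.2]
width: 0.0006
```

Run:
```python
from h import *
s=get_state();print(s["t"],s["position"],s["wrist_force"],head(s["ee_rot"]))
look(11)
p,d=get_image("top");cv2.imwrite("pics/t11.png",cv2.resize(p[80:320,80:460],None,fx=2,fy=2)[:,:,::-1])
h=cv2.cvtColor(p,cv2.COLOR_RGB2HSV)
m=cv2.inRange(h,(45,120,60),(85,255,255));k=cv2.connectedComponentsWithStats(m);print([(a.round(1),int(c[4])) for a,c in zip(k[3],k[2]) if 20<c[4]<5000])
q=cv2.imread("pics/top0.png");m=cv2.inRange(cv2.cvtColor(q,cv2.COLOR_BGR2HSV),(45,120,60),(85,255,255));k=cv2.connectedComponentsWithStats(m);print([(a.round(1),int(c[4])) for a,c in zip(k[3],k[2]) if 20<c[4]<5000])
```

```text
10.9167 [0.47679764 0.35057989 0.35140201] [ 1.14547239 -1.28233798  0.20362299] -80.35006093891911
[(array([276.1, 123.9]), 296), (array([508.5, 139.6]), 55), (array([325.2, 207.2]), 60), (array([198.1, 224.4]), 64), (array([ 75.5, 246.1]), 56)]
[(array([276.1, 123.9]), 296), (array([508.5, 139.4]), 52), (array([325.3, 207.3]), 60), (array([198.2, 224.3]), 63), (array([ 70. , 246.5]), 70)]
```

View pics/s11.png

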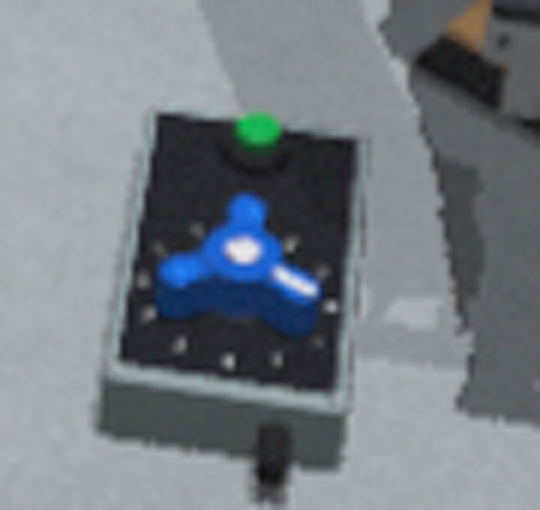

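View pics/t11.png

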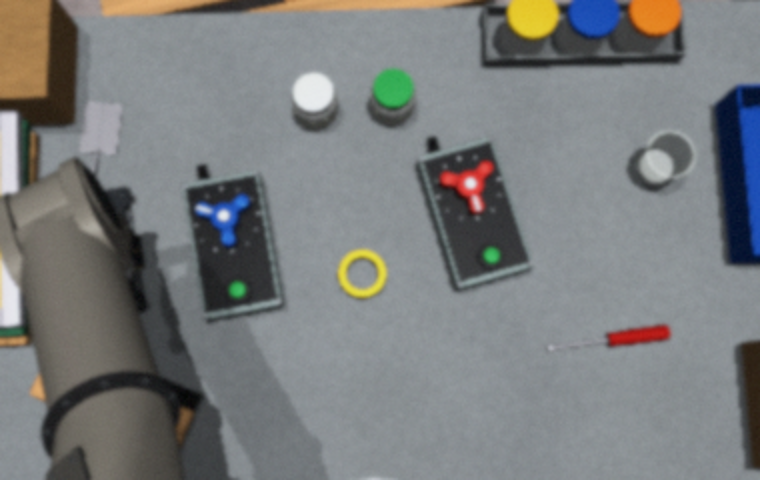

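The dial reads the fourth click, the button looks up, and nothing else has moved. To confirm the press was the full 6 mm and not the finger landing on the collar, I check the button's top height from the depth images.

Run:
```python
from h import *
def h_of(n,uv,r):
    c=camera_info(n);M=cv2.Rodrigues(c["rvec"])[0]
    p,d=get_image(n);out=[]
    hsv=cv2.cvtColor(p,cv2.COLOR_RGB2HSV);m=cv2.inRange(hsv,(45,150,80),(85,255,255))
    for v in range(uv[1]-r,uv[1]+r+1):
        for u in range(uv[0]-r,uv[0]+r+1):
            if m[v,u] and d[v,u]>0:
                Z=d[v,u];out.append((M.T@(np.array([(u-c["cx"])/c["fx"]*Z,(v-c["cy"])/c["fy"]*Z,Z])-c["tvec"])))
    out=np.array(out);return len(out),np.median(out,0).round(4)
print(h_of("top",(198,224),4),h_of("top",(325,207),4),h_of("scene",(322,191),4),h_of("scene",(210,174),6))
```

```text
(50, array([0.4461, 0.2097, 0.0707])) (45, array([ 0.4935, -0.1971,  0.0708])) (31, array([0.4507, 0.2086, 0.0701])) (27, array([ 0.4953, -0.1999,  0.0698]))
```

The depth images put the button top at about 70.5 mm. Given their few-mm uncertainty, the press depth was 4 to 6 mm, which is too loose to trust. There's plenty of time and a second press is harmless, so I repeat it slowly and record where contact starts.

Emit:
{"fn": "step_arm", "kwargs": {"moves": [[[0,-3,0],[0,0,0],0],[[-1,-6,0],[0,0,0],0],[[-2,-9,0],[0,0,0],0],[[-3,-12,0],[0,0,0],0],[[-3,-14.1,-2],[0,0,0],0],[[-3,-14.1,-4.5],[0,0,0],0],[[-3,-14.1,-6.5],[0,0,0],0],[[-3,-14.1,-7.5],[0,0,0],0],[[-3,-14.1,-7.5],[0,0,0],0],[[-3,-14.1,-7.5],[0,0,0],0]]}}

```text
t: 12.05
position: [0.4474, 0.2081, 0.2771]
ee_rot: [0.646, 0.763, -0.0, 0.0]
wrist_force: [-0.8, -0.4, 0.1]
width: 0.0005
```

Emit:
{"fn": "step_arm", "kwargs": {"moves": [[[0,0,-0.1],[0,0,0],0],[[0,0,-0.2],[0,0,0],0],[[0,0,-0.2],[0,0,0],0]]}}

```text
t: 12.3
position: [0.4473, 0.2085, 0.2754]
ee_rot: [0.646, 0.763, 0.001, -0.0]
wrist_force: [-0.3, -0.4, 0.0]
width: 0.0007
```

Emit:
{"fn": "step_arm", "kwargs": {"moves": [[[0,0,-0.1],[0,0,0],0],[[0,0,-0.1],[0,0,0],0]]}}

```text
t: 12.47
position: [0.4472, 0.2084, 0.274]
ee_rot: [0.646, 0.763, 0.0, -0.0]
wrist_force: [-0.2, -0.2, 0.3]
width: 0.0007
```

Emit:
{"fn": "step_arm", "kwargs": {"moves": [[[0,0,-0.1],[0,0,0],0],[[0,0,-0.1],[0,0,0],0]]}}

```text
t: 12.63
position: [0.4471, 0.2083, 0.2728]
ee_rot: [0.646, 0.763, -0.0, -0.0]
wrist_force: [-0.7, -0.2, 0.3]
width: 0.0005
```

Emit:
{"fn": "step_arm", "kwargs": {"moves": [[[0,0,-0.1],[0,0,0],0],[[0,0,-0.1],[0,0,0],0]]}}

```text
t: 12.8
position: [0.4471, 0.2082, 0.2717]
ee_rot: [0.646, 0.763, -0.0, -0.0]
wrist_force: [-0.5, -0.0, -0.2]
width: 0.0005
```

Emit:
{"fn": "step_arm", "kwargs": {"moves": [[[0,0,-0.1],[0,0,0],0],[[0,0,-0.1],[0,0,0],0]]}}

```text
t: 12.97
position: [0.4472, 0.2082, 0.2707]
ee_rot: [0.646, 0.763, -0.0, -0.0]
wrist_force: [-0.0, 0.5, 1.5]
width: 0.0001
```

Emit:
{"fn": "step_arm", "kwargs": {"moves": [[[0,0,-0.1],[0,0,0],0],[[0,0,-0.1],[0,0,0],0]]}}

```text
t: 13.13
position: [0.4472, 0.2082, 0.2697]
ee_rot: [0.646, 0.763, -0.0, -0.0]
wrist_force: [0.4, -0.2, 1.8]
width: 0.0005
```

Emit:
{"fn": "step_arm", "kwargs": {"moves": [[[0,0,-0.1],[0,0,0],0],[[0,0,-0.1],[0,0,0],0]]}}

```text
t: 13.3
position: [0.4472, 0.2083, 0.2687]
ee_rot: [0.646, 0.763, -0.0, 0.0]
wrist_force: [-0.5, -0.0, 2.3]
width: 0.0007
```

Emit:
{"fn": "step_arm", "kwargs": {"moves": [[[0,0,-0.1],[0,0,0],0],[[0,0,-0.1],[0,0,0],0]]}}

```text
t: 13.47
position: [0.4472, 0.2083, 0.2677]
ee_rot: [0.646, 0.763, -0.0, -0.0]
wrist_force: [0.1, -0.8, 2.4]
width: 0.0005
```

Emit:
{"fn": "step_arm", "kwargs": {"moves": [[[0,0,-0.1],[0,0,0],0],[[0,0,-0.1],[0,0,0],0]]}}

```text
t: 13.63
position: [0.4472, 0.2082, 0.2667]
ee_rot: [0.646, 0.763, -0.0, 0.0]
wrist_force: [-1.3, -0.2, 2.6]
width: 0.0002
```

Contact starts at a TCP height of about 0.2713. The first press met the hard stop at about 0.2655, which is 6 mm of travel and consistent with about 4 N at full depth. I finish this press and release.

Emit:
{"fn": "step_arm", "kwargs": {"moves": [[[0,0,-0.1],[0,0,0],0],[[0,0,-0.1],[0,0,0],0],[[0,0,-0.1],[0,0,0],0]]}}

```text
t: 13.88
position: [0.4472, 0.2083, 0.2658]
ee_rot: [0.646, 0.763, -0.0, -0.0]
wrist_force: [-0.5, -1.2, 3.9]
width: 0.0004
```

Emit:
{"fn": "step_arm", "kwargs": {"moves": [[[0,0,0.5],[0,0,0],0],[[0,0,1.5],[0,0,0],0],[[0,0,4],[0,0,0],0],[[0,0,7],[0,0,0],0],[[0,0,9],[0,0,0],0],[[0,2,9],[0,0,0],0],[[1,5,9],[0,0,0],0],[[2,8,9],[0,0,0],0],[[3,11,9],[0,0,0],0],[[3,14,9],[0,0,0],0],[[3,14,9],[0,0,0],0],[[3,14,9],[0,0,0],0]]}}

```text
t: 14.88
position: [0.4767, 0.3496, 0.356]
ee_rot: [0.645, 0.764, -0.0, 0.0]
wrist_force: [0.5, -1.4, -0.5]
width: 0.0007
```

Run:
```python
from h import *
s=get_state();print(s["t"],s["position"],s["wrist_force"])
look(12);lobes(120)
p,d=get_image("top");cv2.imwrite("pics/t12.png",cv2.resize(p[80:320,80:460],None,fx=2,fy=2)[:,:,::-1])
c=camera_info("top");M=cv2.Rodrigues(c["rvec"])[0]
for uv in((198,224),(325,207)):
    print([round(float((M.T@(np.array([(u-c["cx"])/c["fx"]*d[v,u],(v-c["cy"])/c["fy"]*d[v,u],d[v,u]])-c["tvec"]))[2]),4) for u,v in [uv,(uv[0]+1,uv[1]),(uv[0]-1,uv[1]),(uv[0],uv[1]+1),(uv[0],uv[1]-1)]])
```

```text
14.8833 [0.47671118 0.34959355 0.35604661] [ 0.4686111  -1.42939566 -0.54316613]
120 mark [302. 286.]
120 L [181. 268.]
120 R [251. 206.]
[0.0722, 0.0724, 0.0774, 0.0744, 0.0734]
[0.0762, 0.074, 0.0711, 0.0681, 0.0682]
```

View pics/s12.png

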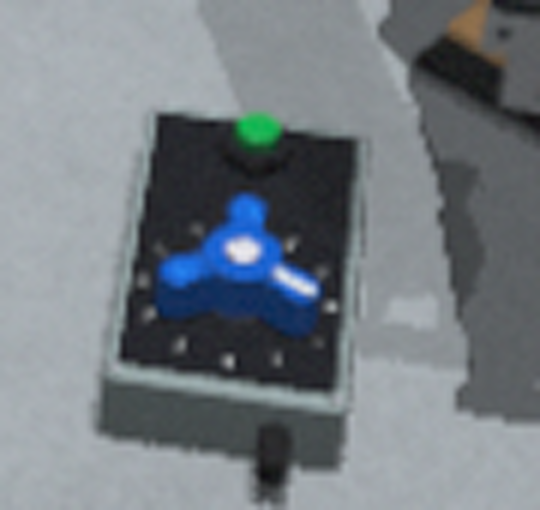

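View pics/t12.png

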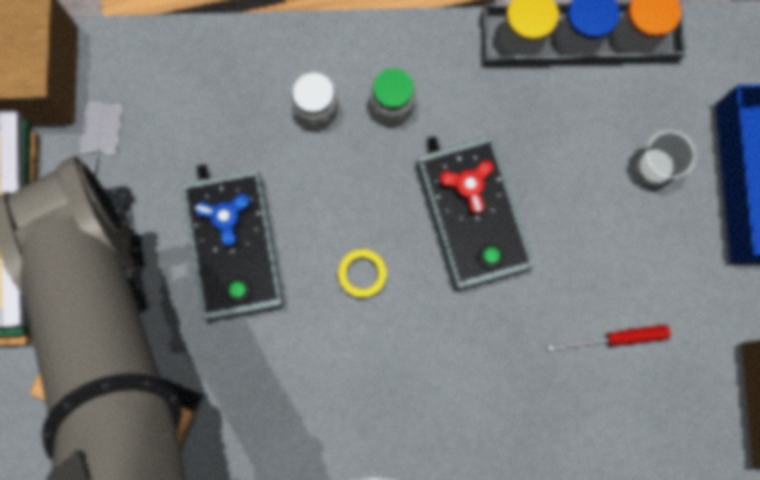

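The white-lined lobe sits at scene crop (302,285), the fourth click. The green button is up at (258,130), the red dial and its button are as at the start, and the arm is clear of everything. I hand the job in.

```bash
python3 -c "
from plant import workorder
print(workorder.sign_off())"
```

```text
the job is handed in; nothing more can be done
None
```

I turned the blue dial four clicks clockwise with the closed fingertips. I then pressed the green button on its box fully down, let it go, moved clear and handed the job in at about 15 s.

- **Dial:** a picture after each click matched 30, 60, 90 and 120 degrees in turn. In the last pictures the white-lined lobe is within a pixel of where the fourth click should put it.
- **Button:** I pressed it twice, both times with the dial at the fourth click.
    - **First press:** it bottomed the button, and I pushed harder than needed, up to 71 N on the wrist (limit 120 N).
    - **Why a second press:** the depth images put the button top at about 70.5 mm, which left the first press at only 4 to 6 mm.
    - **Second press:** it was slow. Contact began at a tip height of about 72.3 mm, and the force was 3.9 N at 66.8 mm. That is about 5.5 mm of travel, just short of the first press's stop at about 66.5 mm. Its contact height also puts the first press at nearly 6 mm.
- **Other things:** the last views show the green button up and the red dial and its button as at the start. The tape roll, jars, cup and screwdriver look unmoved. The arm hid most of the squeegee and part of the spatula in the last pictures, so I did not check those two.

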